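# Unlock and raise the telescopic worktop lamp

### The job

Raise the telescopic lamp on the worktop so that it can light the whole counter. Twist the spring-loaded lock knob on its foot clockwise all the way to its stop and let it spring back, then firmly squeeze the black handle on top of the mast so that its orange button is pressed and pull the lamp straight up, through the click of the first stop, right up to its second and last stop. Finish while still holding the handle there, as the lamp sinks back when let go, and leave the crockery and other things where they stand.

Things in the scene. Friction and masses are not known exactly. Their poses are not given: they have to be found in the camera images.
- lamp_foot: Fixed foot of the lamp: white slab with pale wood top, 120 (x) x 270 (y) x 24 mm high, origin centre of its underside, z up. Its place and yaw differ each time. Lock knob at y = -90 mm, mast at y = +90 mm in its frame. The mast slides in a fixed aluminium sleeve (34 mm wide, rim 39 mm) that ends 129 mm above the worktop. A black window in its top shows the orange lock slider.
- lock_knob_grip (a point): Point on the black knob's vertical axis at gripping height, 55 mm above the worktop. Knob: a disc 50 mm wide (27 to 33 mm above the worktop) with a bar grip 54 mm long, 14 mm thick, from there up to 69 mm. At rest the bar lies along the foot's x axis, so fingers close on it along the foot's y. The axes of this point turn with the knob (x along the bar).
- lock_knob (a joint): Angle of the lock knob in rad: 0 at rest, grows as it is turned clockwise seen from above, 1.1 at its stop. A spring (0.05 N m at rest, 0.18 N m at the stop) turns it back to 0 when let go.
- lock_slider (a joint): Travel in m of the lock slider inside the foot: 0 locked, about 0.015 after the knob was turned to its stop. It moves towards the mast with the knob and stays there when the knob springs back. Only when it has moved 0.011 or more can the mast rise; until then the mast is bolted down.
- handle_grip (a point): Centre of the handle block, 26 mm above its underside and 172 mm above the worktop when parked: the point to take between the fingers, closing along the foot's y, so that one finger presses the button.
- release_button (a joint): Travel in m of the orange release button (16 mm wide, 26 mm high, centred on the handle's -y face, standing 5.5 mm proud): 0 out, 0.005 fully pressed, pushed towards +y of the foot. Spring 1 N at rest, 6 N fully pressed. Pressed 0.004 or more it frees the mast from its parked catch.
- cream_plate: Bystander: cream plate, 200 mm wide, 21 mm high, loose, with a mandarin on it.
- mandarin: Bystander: orange mandarin, 64 mm, loose on the plate.
- green_timer: Bystander: round green and cream kitchen timer, 54 mm wide, 41 mm high, loose.
- wooden_salt_pot: Bystander: wooden salt pot with lid, 69 mm wide, 58 mm high, loose.
- white_mug: Bystander: white mug with leaf pattern, 82 x 114 x 91 mm, loose.
- spice_jar: Bystander: spice jar with red cap, 47 mm wide, 97 mm high, loose.
- pepper_mill: Bystander: wooden pepper mill, 58 mm wide, 120 mm high, loose.
- pot_bowl: Bystander: small fluted bowl, 92 mm wide, 48 mm high, loose.
- lamp_head (a point): Centre of the top of the round white lamp head, 72 mm wide, 19 mm thick, 125 mm from the mast axis towards the foot's +x, 147 mm above the worktop when parked; a 10 mm thick arm joins it to the mast's collar. It rises with the mast.
- mast_lift (a joint): Height in m by which the mast is raised: 0 parked, 0.09 at the second and last stop (hard). The first stop is a spring-ball click met at about 0.041, which needs some 6 to 12 N more pull and is over by 0.055; grip with 25 N or more. The moving parts weigh about 0.4 kg. Let go, the mast sinks back by itself. Damping 8 N s/m: raise it at 0.1 m/s or slower.
- lamp_mast: The part that slides up: steel tube, collar (38 mm wide, 130 to 146 mm above the worktop when parked), lamp head on an arm and, on top, a black upright handle block, 44 (x) x 24 (y) x 52 mm high (146 to 198 mm when parked), with the orange release button in its -y face. Origin on the mast axis at worktop height when parked; axes those of the foot; it never turns against the foot.

How it is judged:
By the outcome, as a careful person would: the job done as asked, in the order asked, and still so for the second after the job is handed in, while the arm keeps its last pose, push and grip.
It also fails if it takes over 54 s, if anything falls off the work surface, if the arm or the gripper's body presses on something with over 40 N, if the wrist force passes 120 N, or if a joint passes its speed limit or range.

### The arm

A 7-joint arm with a two-finger parallel gripper is mounted at the origin on a cart in front of the work surface, level with it; the furniture and walls round the work are solid. World frame = base frame: x ahead of the robot, y to its left, z up, the work surface at z = 0. Lengths are in m, angles in rad, forces in N, time in s.
With the tool pointing down it reaches from about 0.35 to 0.9 m from the base axis. Payload 7.2 kg.
Tool frame: the origin (TCP) lies between the finger pads; the fingertips stand 14 mm ahead of it and the grasp point (between the pads) lies 5 mm behind it; z points along the fingers, y is the line along which they close (so a half turn about z gives the same grasp; the last joint's range is limited). The gripper opens to 88 mm and grips with 3 to 60 N. Pads are 20 mm wide; open, the fingers measure 115 mm over their backs; the gripper's body (75 mm by 178 mm) begins 61 mm behind the grasp point.
Start: joints at [-1.309, 0.411, -0.013, 1.596, 0.006, 1.134, -0.082], TCP at [0.202, 0.591, 0.237] pointing down, gripper open.
Joint ranges: [-2.95, 2.95], [-0.29, 1.99], [-1.47, 1.44], [0.14, 2.54], [-1.03, 4.17], [0.13, 1.85], [-2.86, 2.86]. Speed limits (rad/s): [2.39, 2.39, 3.01, 3.01, 3.14, 3.14, 3.14].

### API

Orientations are given as [roll, pitch, yaw] about the fixed x, y, z axes, in that order (R = Rz(yaw) Ry(pitch) Rx(roll)).
In Python, from cell import observe, grab_frame, get_calibration, job_done, masks_of gives the robot as it stands.
- The arm moves only by the tool apply_moves, never from a script. Its argument "targets" is a list of rows, each a list of 3 entries, a list of its own where there are three numbers: the opening, from 0 (shut) to 1 (fully open), then the shift along the world's x, y, z in cm, then the turn about the world's z in degrees. In form: [[claw, [tx, ty, tz], spin], ...]. A call has exactly 8 rows; each row shifts and turns the commanded pose from where the row before left it; what a row does not reach is not made up. A row lasts 1/12 s, in which the tool goes at most 41.7 mm and 7.16 degrees, less where a joint would pass 70% of its speed; a pose out of reach is approached as far as the arm can. A call is refused whole if a number of a shift passes 4.17 or a number of a turn 7.16, either way. A call with a gripper value outside its range is refused whole. The fingers move at their own pace and stop on an object; "grip_force" is the grip in N (left out, the last holds). Time passes only in rows, so rows that do not move let the fingers close, or fill a call up. It gives the time, the measured TCP pose, the force, the opening and the grip force at its end, in the units of the state.
- observe(): the state, without advancing time (a new reading comes with each control period).
- grab_frame(name): name is "scene" or "top"; returns (picture, depth): 420x560x3 uint8, red, green, blue; 420x560 float32, m along the optical axis (not along the pixel's ray), 0 where there is no reading.
- get_calibration(name): a dict with "fx", "fy", "cx", "cy" (pixels), "dist_coeffs" ([k1, k2, p1, p2, k3] as OpenCV has them; the pictures are not rectified), "position" and "attitude" of the camera in the world. Camera axes: x right, y up, looking along -z (the intrinsics and any distortion apply to the point x, -y, -z); pixel columns grow to the right and rows downward; lengths in m; the calibration is good to about 2 mm. A picture is of the moment at which its call begins. get_calibration takes no time and is no camera call.
- job_done(): hands the job in; it is judged then, once.
Trained networks look in the newest picture that a camera, given by its name, has taken for a name from the list of things; names that differ only in an ending like _2 or _b are one class to them, and where a whole thing is asked for, a point or a joint stands for the part that bears it (a point fixed in the world has none). Each returns a list of dicts, best first, with "p" (0 to 1); they miss things now and then, are a little off and sometimes report something else, mostly with a low value. They report only what shows in the picture. A call takes as long as a camera call.
- masks_of(camera, target): "mask" (420x560 bool, what is visible of it) and "location" ([column, row] in pixels, amid what is visible of it).
The state is a dict: "t": time; "joint_pos": joint angles; "qvel": joint speeds; "joint_efforts": joint torques, N m; "position": TCP position; "tcp_rot": TCP orientation; "contact_force": force on the tool from outside, world axes, zero at the start; "wrist_torque": the same for the moment, N m; "finger_gap": finger opening in m; "finger_force": force on a finger pad.
Only numpy, scipy, OpenCV 4.12 (cv2) and the standard library are available. Lean on these libraries where they do the work, as an engineer would, in place of code of your own. Each camera call takes 0.05 s, during which the arm holds its last target. There are 200 camera calls.

## Working session

There is one attempt and no reset: what is moved stays moved. The work goes in short steps, Python scripts to look and compute and a tool call to move; the robot and the scene stay as the last step left them, time stands still between calls to the robot, and variables do not carry over. Pictures are saved under pics/ and viewed, at most 10 in all, crops included, and the job is handed in when it is done.

Besides the shell and the picture viewer there is one more tool, called after ">>>" as name(argument=value, ...), one argument or row to a line, values as JSON. apply_moves: Moves the arm, as the interface text tells. Its arguments: {"type":"object","properties":{"targets":{"type":"array","items":{"type":"array"}},"grip_force":{"type":"number"}},"required":["targets"]}

```bash
mkdir -p pics; cat > h.py <<'E'
import numpy as np, cv2
from cell import *
from scipy.spatial.transform import Rotation as R
def cam(n):
    c=get_calibration(n); K=np.array([[c['fx'],0,c['cx']],[0,c['fy'],c['cy']],[0,0,1]]); return c,K,np.array(c['dist_coeffs'],float)
def att(c):
    a=np.array(c['attitude'],float)
    return a if a.shape==(3,3) else (R.from_euler('xyz',a).as_matrix() if a.size==3 else R.from_quat(a).as_matrix())
def cloud(n,d):
    c,K,D=cam(n); v,u=np.mgrid[:420,:560]
    p=cv2.undistortPoints(np.stack([u,v],-1).reshape(-1,1,2).astype(np.float64),K,D).reshape(420,560,2)
    P=np.stack([p[...,0]*d,-p[...,1]*d,-d],-1)
    return P@att(c).T+np.array(c['position'])
E
python3 - <<'E'
from h import *
for n in('scene','top'):
    p,d=grab_frame(n); cv2.imwrite(f'pics/{n}0.png',p[...,::-1]); np.savez(f'{n}0.npz',p=p,d=d)
    c=get_calibration(n); print(n,c)
    P=cloud(n,d)
    for t in('lamp_foot','lock_knob_grip','handle_grip','lamp_head','release_button'):
        for m in masks_of(n,t)[:1]:
            k=m['mask']&(d>0); print(t,m['p'],m['location'],k.sum(),np.median(P[k],0).round(3),P[k].min(0).round(3),P[k].max(0).round(3))
s=observe();print(s)
E
```

```text
scene {'fx': 400.67665338510096, 'fy': 400.67665338510096, 'cx': 287.3402450478299, 'cy': 203.88786239982184, 'dist_coeffs': array([-0.04897663,  0.        ,  0.        ,  0.        ,  0.        ]), 'position': array([0.39688632, 1.21857318, 1.06331313]), 'attitude': array([ 0.90004069,  0.01492301, -3.02843668])}
lamp_foot 0.84 [303.9, 211.8] 1576 [0.476 0.055 0.029] [ 0.389 -0.196 -0.002] [0.636 0.111 0.204]
lock_knob_grip 0.66 [302.7, 192.0] 70 [ 0.503 -0.122  0.052] [ 0.49  -0.13   0.029] [ 0.519 -0.108  0.076]
handle_grip 0.88 [299.4, 198.9] 454 [0.502 0.061 0.148] [ 0.433 -0.097  0.003] [0.607 0.111 0.205]
lamp_head 0.58 [298.1, 201.1] 458 [0.496 0.061 0.148] [ 0.433 -0.108  0.003] [0.609 0.111 0.205]
release_button 0.41 [299.2, 204.1] 341 [0.503 0.061 0.149] [0.437 0.041 0.132] [0.606 0.111 0.205]
top {'fx': 479.3578953490253, 'fy': 479.3578953490253, 'cx': 278.61210216155035, 'cy': 212.16740323392264, 'dist_coeffs': array([-0.13154703,  0.        ,  0.        ,  0.        ,  0.        ]), 'position': array([0.2528368 , 0.04287649, 1.62677132]), 'attitude': array([ 0.19459891,
[... 437 characters left out ...]
 0.6, 'joint_pos': array([-1.30917113,  0.4110885 , -0.012702  ,  1.59623026,  0.00560681,
        1.13429694, -0.08220363]), 'qvel': array([ 0.00017969, -0.00016058, -0.00103138, -0.00030574,  0.00033156,
        0.00083755,  0.00011865]), 'joint_efforts': array([-5.66728850e-04, -5.87422764e+01,  6.39820509e-01, -2.91272753e+01,
       -5.39474864e-02,  1.06125983e-02,  1.29178311e-06]), 'position': array([0.2024323 , 0.59129653, 0.23664824]), 'tcp_rot': array([3.14157974e+00, 4.37964886e-06, 2.81177803e+00]), 'contact_force': array([-0.3090445 , -0.29036964,  0.24232823]), 'wrist_torque': array([-0.03447362,  0.00987158, -0.05063282]), 'finger_force': 0.0, 'finger_gap': 0.087952802291429}
```

```bash
python3 - <<'E'
from h import *
for n in('top','scene'):
    z=np.load(n+'0.npz');d=z['d'];P=cloud(n,d);z_=P[...,2];v=d>0
    box=v&(P[...,0]>.35)&(P[...,0]<.68)&(P[...,1]>-.24)&(P[...,1]<.16)
    def blob(lo,hi,near,r):
        k=box&(z_>lo)&(z_<hi)&(np.hypot(P[...,0]-near[0],P[...,1]-near[1])<r);q=P[k]
        r=cv2.minAreaRect(q[:,:2].astype(np.float32)*1000); print(n,k.sum(),q.mean(0).round(4),r)
    blob(.190,.21,(.46,.06),.06)
    blob(.06,.08,(.49,-.12),.05)
    blob(.14,.155,(.58,.06),.055)
    print('table z',np.median(z_[v&(abs(z_)<.01)]))
a=cv2.imread('pics/top0.png');b=cv2.imread('pics/scene0.png')
cv2.imwrite('pics/t0.png',cv2.resize(a,(800,600)))
c=b[140:280,210:400]; cv2.imwrite('pics/s0c.png',cv2.resize(c,None,fx=4,fy=4,interpolation=2))
E
```

```text
top 116 [0.4524 0.044  0.197 ] ((452.7961120605469, 43.85591125488281), (43.58013153076172, 24.254253387451172), 15.276719093322754)
top 72 [ 0.4925 -0.1309  0.0686] ((493.3396911621094, -131.4677734375), (52.48566818237305, 14.243701934814453), 13.022684097290039)
top 293 [0.5714 0.0714 0.1447] ((573.98095703125, 72.3581771850586), (66.30076599121094, 64.57239532470703), 61.164852142333984)
table z -0.0005930221378719347
scene 69 [0.4553 0.0498 0.1978] ((454.7309875488281, 47.814430236816406), (40.19327926635742, 26.626150131225586), 3.5151398181915283)
scene 30 [ 0.5044 -0.125   0.0678] ((504.99432373046875, -124.68470764160156), (29.360387802124023, 18.71687889099121), 4.364126205444336)
scene 179 [0.5728 0.0792 0.1461] ((575.1840209960938, 75.86650848388672), (67.31878662109375, 70.59599304199219), 59.033931732177734)
table z 0.0015905915303333629
```

View pics/t0.png

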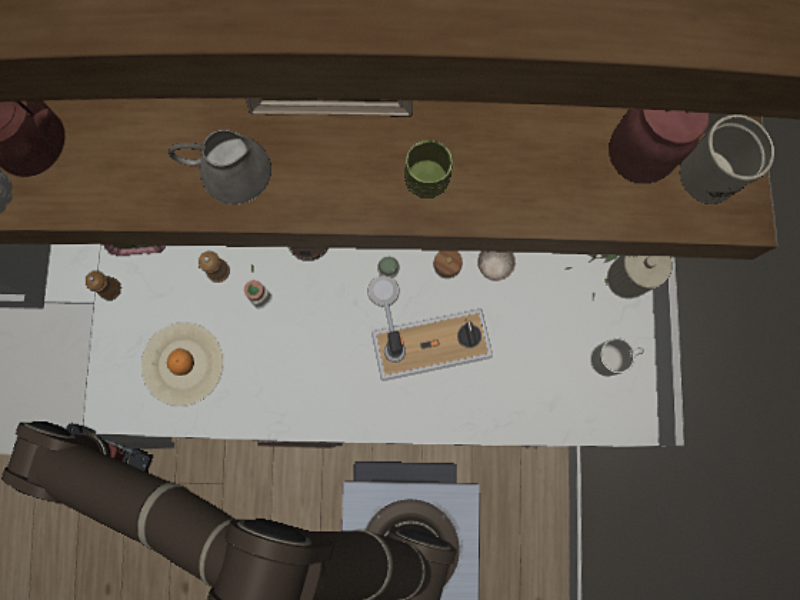

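View pics/s0c.png

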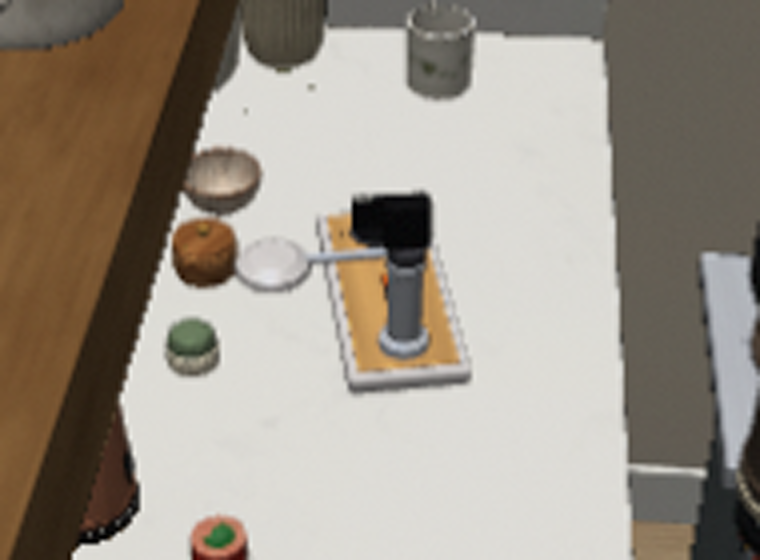

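The top view shows the foot at about (430,345) in the 800x600 picture, with the knob at (470,335), the handle at (395,343) and the head at (383,290). A shelf overhangs the back, with its edge at row 250. In the scene view the handle is parked and the bystanders are well clear. The handle to knob distance measures 180 mm and the yaw about 13°, which matches the given sizes.

```bash
python3 - <<'E'
from h import *
z=np.load('top0.npz');P=cloud('top',z['d'])
for r,c in((168,300),(172,300),(150,300),(172,250),(172,350),(60,300)): print(r,c,P[r,c].round(3))
E
```

```text
168 300 [ 0.581 -0.01   0.518]
172 300 [ 0.58  -0.012  0.485]
150 300 [ 0.618 -0.008  0.544]
172 250 [0.581 0.113 0.472]
172 350 [ 0.581 -0.134  0.494]
60 300 [0.58  0.016 1.037]
```

>>> apply_moves(
  targets=[
    [1,[1.2,-3,1],1.3],
    [1,[1.2,-3,1],1.3],
    [1,[1.2,-3,1],1.3],
    [1,[1.2,-3,1],1.3],
    [1,[1.2,-3,1],1.3],
    [1,[1.2,-3,1],1.3],
    [1,[1.2,-3,1],1.3],
    [1,[1.2,-3,1],1.3],
  ],
  grip_force=40,
)

```text
t: 1.27
position: [0.2988, 0.3497, 0.3173]
tcp_rot: [3.141, 0.0, 2.994]
contact_force: [-0.4, 0.4, -0.1]
finger_gap: 0.0879
finger_force: 0.0
```

>>> apply_moves(
  targets=[
    [1,[1.2,-3,0],1.3],
    [1,[1.2,-3,0],1.3],
    [1,[1.2,-3,0],1.3],
    [1,[1.2,-3,0],1.3],
    [1,[1.2,-3,0],1.3],
    [1,[1.2,-3,0],1.3],
    [1,[1.2,-3,0],1.3],
    [1,[1.2,-3,0],1.3],
  ],
)

```text
t: 1.93
position: [0.3947, 0.1097, 0.317]
tcp_rot: [3.141, 0.001, -3.107]
contact_force: [0.7, 1.1, 0.0]
finger_gap: 0.0883
finger_force: 0.0
```

>>> apply_moves(
  targets=[
    [1,[1.2,-3,0],1.3],
    [1,[1.2,-3,0],1.3],
    [1,[1.2,-3,0],1.3],
    [1,[1.2,-3,0],1.3],
    [1,[1.2,-3,0],1.3],
    [1,[1.2,-3,0],1.3],
    [1,[1.2,-3,-2],1.3],
    [1,[1.2,-3,-3],1.3],
  ],
)

```text
t: 2.6
position: [0.4918, -0.1291, 0.2701]
tcp_rot: [-3.14, 0.006, -2.925]
contact_force: [1.0, 0.9, -0.3]
finger_gap: 0.088
finger_force: 0.0
```

>>> apply_moves(
  targets=[
    [1,[0.05,-0.2,-3.5],0.6],
    [1,[0,0,-3.5],0],
    [1,[0,0,-3.5],0],
    [1,[0,0,-3.5],0],
    [1,[0,0,-3],0],
    [1,[0,0,-2],0],
    [1,[0,0,-1.7],0],
    [1,[0,0,-1],0],
  ],
)

```text
t: 3.27
position: [0.4894, -0.1288, 0.0494]
tcp_rot: [3.141, -0.002, -2.916]
contact_force: [0.7, 0.4, -0.5]
finger_gap: 0.0879
finger_force: 0.0
```

>>> apply_moves(
  targets=[
    [0.4,[0,0,0],0],
    [0.3,[0,0,0],0],
    [0.2,[0,0,0],0],
    [0,[0,0,0],0],
    [0,[0,0,0],0],
    [0,[0,0,0],0],
    [0,[0,0,0],0],
    [0,[0,0,0],0],
  ],
  grip_force=20,
)

```text
t: 3.93
position: [0.4904, -0.1289, 0.0516]
tcp_rot: [-3.142, 0.001, -2.916]
contact_force: [0.1, 0.9, 0.1]
finger_gap: 0.0377
finger_force: 0.0
```

>>> apply_moves(
  targets=[
    [0,[0,0,0],0],
    [0,[0,0,0],0],
    [0,[0,0,0],0],
    [0,[0,0,0],0],
    [0,[0,0,0],0],
    [0,[0,0,0],0],
    [0,[0,0,0],0],
    [0,[0,0,0],0],
  ],
)

```text
t: 4.6
position: [0.4908, -0.1317, 0.0514]
tcp_rot: [-3.138, 0.001, -2.918]
contact_force: [1.6, -8.2, -4.2]
finger_gap: 0.0141
finger_force: 20.0
```

>>> apply_moves(
  targets=[
    [0,[0.1,-0.3,0],0],
    [0,[0,0,0],-3],
    [0,[0,0,0],-5],
    [0,[0,0,0],-5],
    [0,[0,0,0],-5],
    [0,[0,0,0],-5],
    [0,[0,0,0],-5],
    [0,[0,0,0],-5],
  ],
)

```text
t: 5.27
position: [0.4911, -0.1293, 0.0513]
tcp_rot: [3.138, -0.003, 2.789]
contact_force: [-1.0, 8.7, 6.8]
finger_gap: 0.0141
finger_force: 20.0
```

>>> apply_moves(
  targets=[
    [0,[0.3,0.1,0],-3],
    [0,[0,0,0],-5],
    [0,[0,0,0],-5],
    [0,[0,0,0],-5],
    [0,[0,0,0],-5],
    [0,[0,0,0],-4],
    [0,[0,0,0],-3],
    [0,[0,0,0],0],
  ],
)

```text
t: 5.93
position: [0.4927, -0.1274, 0.0512]
tcp_rot: [3.141, -0.008, 2.267]
contact_force: [-6.8, 10.8, 15.6]
finger_gap: 0.014
finger_force: 20.0
```

>>> apply_moves(
  targets=[
    [0,[-0.2,0.3,0.2],-1],
    [0,[0,0,0],-2],
    [0,[0,0,0],-2],
    [0,[0,0,0],-1],
    [0,[0,0,0],0],
    [0,[0,0,0],0],
    [0,[0,0,0],0],
    [0,[0,0,0],0],
  ],
)

```text
t: 6.6
position: [0.492, -0.1265, 0.0527]
tcp_rot: [-3.141, -0.002, 2.165]
contact_force: [2.3, 5.6, -9.5]
finger_gap: 0.0155
finger_force: 21.2
```

```bash
python3 - <<'E'
from h import *
s=observe();print(s['wrist_torque'],s['contact_force'],s['tcp_rot'])
E
```

```text
[ 1.09866269 -0.42097128  0.5221805 ] [ 2.25360977  5.60274782 -9.49327934] [-3.14137779e+00 -2.14270538e-03  2.16519826e+00]
```

>>> apply_moves(
  targets=[
    [0,[0,0,0],3],
    [1,[0,0,0],0],
    [1,[0,0,0],0],
    [1,[0,0,0],0],
    [1,[0,0,0],0],
    [1,[0,0,0],0],
    [1,[0,0,0],0],
    [1,[0,0,0],0],
  ],
)

```text
t: 7.27
position: [0.4918, -0.1275, 0.0532]
tcp_rot: [-3.142, -0.002, 2.215]
contact_force: [-0.1, 0.5, -0.5]
finger_gap: 0.0573
finger_force: 0.0
```

>>> apply_moves(
  targets=[
    [1,[0,0,2],0],
    [1,[0,0,3.5],0],
    [1,[0,0,4],0],
    [1,[0,0,4],0],
    [1,[0,0,4],0],
    [1,[0,0,4],0],
    [1,[-0.5,2,2],6],
    [1,[-0.5,2,0],6],
  ],
)

```text
t: 7.93
position: [0.4837, -0.0892, 0.2921]
tcp_rot: [3.138, 0.004, 2.426]
contact_force: [0.5, 1.0, -0.2]
finger_gap: 0.0877
finger_force: 0.0
```

```bash
python3 - <<'E'
from h import *
s=observe();print(s['position'],s['tcp_rot'],s['finger_gap'])
a,d=grab_frame('top');b,e=grab_frame('scene')
im=np.vstack([cv2.resize(a[200:265,240:370],(780,390),interpolation=2)[:290],cv2.resize(b[165:245,250:340],(780,693),interpolation=2)[200:500]])
cv2.imwrite('pics/k1.png',im[...,::-1])
cv2.imwrite('pics/k1.png',np.hstack([cv2.resize(a[200:265,250:350],(400,260),interpolation=2),cv2.resize(b[165:245,250:350],(400,320),interpolation=2)[:260]])[...,::-1])
E
```

```text
[ 0.48372803 -0.08917856  0.29213785] [3.13753212 0.00377441 2.42569492] 0.08766924987043155
```

View pics/k1.png

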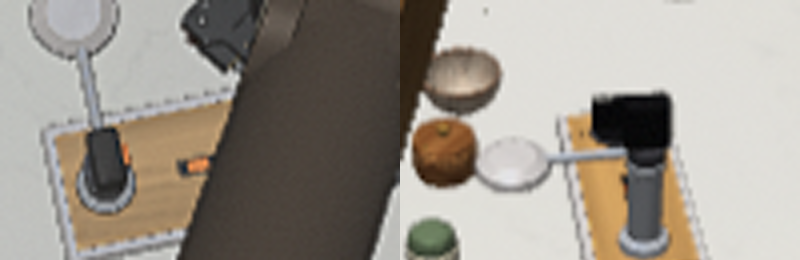

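In the left half (top) the handle is at (105,160), and the slider window is at (195,165) with the orange on its right, partly hidden by the arm. The right half (scene) shows nothing displaced. I'll compare the slider with the first picture.

```bash
python3 - <<'E'
from h import *
z=np.load('top0.npz');a0=z['p'];a1,d1=grab_frame('top')
cv2.imwrite('pics/k2.png',np.hstack([cv2.resize(q[215:255,265:325],(396,264),interpolation=2) for q in(a0,a1)])[...,::-1])
P=cloud('top',z['d'])
for q in(a0,a1):
    r=q[225:255,290:315].astype(int); m=(r[...,0]>170)&(r[...,1]<130)&(r[...,2]<80)
    yy,xx=np.nonzero(m); print(m.sum(),xx.mean()+290,yy.mean()+225,P[yy+225,xx+290].mean(0).round(4),xx.min()+290,xx.max()+290)
E
```

```text
5 303.6 239.8 [ 0.476  -0.0487  0.0231] 302 305
4 298.0 241.5 [ 0.4696 -0.0298  0.0242] 297 299
```

View pics/k2.png

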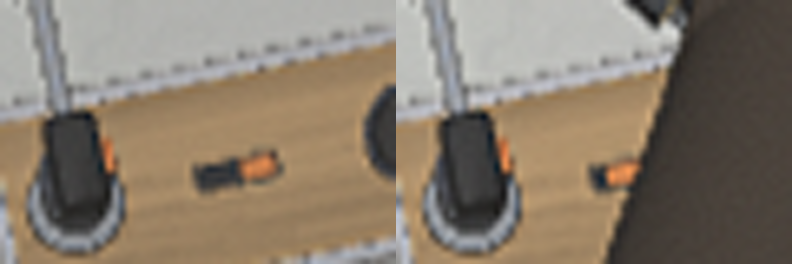

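The orange slider's left edge has moved about 14 mm towards the mast (240 to 211 px in the crops), so the lamp is unlocked. Next is the handle.

>>> apply_moves(
  targets=[
    [1,[-0.4,1.7,0],6.7],
    [1,[-0.4,1.7,0],6.7],
    [1,[-0.4,1.7,0],6.7],
    [1,[-0.4,1.7,0],6.7],
    [1,[-0.4,1.7,0],6.7],
    [1,[-0.4,1.7,0],6.7],
    [1,[-0.4,1.7,0],6.7],
    [1,[-0.3,1.5,0],6.7],
  ],
)

```text
t: 8.75
position: [0.4505, 0.0462, 0.2876]
tcp_rot: [-3.142, -0.002, -2.921]
contact_force: [-0.3, -0.2, -0.2]
finger_gap: 0.0883
finger_force: 0.0
```

```bash
python3 - <<'E'
from h import *
s=observe();print(s['position'],s['tcp_rot'],s['joint_pos'])
for n in('top','scene'):
    a,d=grab_frame(n);P=cloud(n,d);k=(d>0)&(abs(P[...,2]-.0685)<.01)&(np.hypot(P[...,0]-.494,P[...,1]+.13)<.05)
    if k.sum()>10: print(n,cv2.minAreaRect(P[k][:,:2].astype(np.float32)*1000))
E
```

```text
[0.45052883 0.0461575  0.28762075] [-3.14159128e+00 -1.76546468e-03 -2.92067214e+00] [-1.08486738  0.05223544  0.9350506   1.96120429 -0.04587378  1.15150792
  1.6600084 ]
top ((493.0195007324219, -131.80868530273438), (52.63362121582031, 15.470873832702637), 13.25012493133545)
scene ((505.1665954589844, -124.65508270263672), (30.112232208251953, 11.06045150756836), 13.652792930603027)
```

>>> apply_moves(
  targets=[
    [1,[0.2,-0.1,-2],0.4],
    [1,[0,0,-2.5],0],
    [1,[0,0,-2.5],0],
    [1,[0,0,-2],0],
    [1,[0,0,-1.5],0],
    [1,[0,0,-1],0],
    [1,[0,0,-0.5],0],
    [0.6,[0,0,0],0],
  ],
  grip_force=45,
)

```text
t: 9.52
position: [0.453, 0.0439, 0.1676]
tcp_rot: [-3.141, -0.002, -2.92]
contact_force: [-0.0, -0.2, -0.7]
finger_gap: 0.0843
finger_force: 0.0
```

>>> apply_moves(
  targets=[
    [0.5,[0,0,0],0],
    [0.4,[0,0,0],0],
    [0.3,[0,0,0],0],
    [0.2,[0,0,0],0],
    [0.1,[0,0,0],0],
    [0,[0,0,0],0],
    [0,[0,0,0],0],
    [0,[0,0,0],0],
  ],
)

```text
t: 10.18
position: [0.4534, 0.0447, 0.1684]
tcp_rot: [-3.141, 0.0, -2.916]
contact_force: [0.4, -1.8, 1.1]
finger_gap: 0.0312
finger_force: 1.6
```

>>> apply_moves(
  targets=[
    [0,[0,0,0],0],
    [0,[0,0,0],0],
    [0,[0,0,0],0],
    [0,[0,0,0],0],
    [0,[0,0,0],0],
    [0,[0,0,0],0],
    [0,[0,0,0],0],
    [0,[0,0,0],0],
  ],
)

```text
t: 10.85
position: [0.4535, 0.0444, 0.1684]
tcp_rot: [-3.141, 0.0, -2.917]
contact_force: [0.7, -5.9, 2.2]
finger_gap: 0.0239
finger_force: 45.0
```

>>> apply_moves(
  targets=[
    [0,[0,-0.2,0],0],
    [0,[0,0,0.4],0],
    [0,[0,0,0.5],0],
    [0,[0,0,0.5],0],
    [0,[0,0,0.5],0],
    [0,[0,0,0.5],0],
    [0,[0,0,0.5],0],
    [0,[0,0,0.5],0],
  ],
)

```text
t: 11.52
position: [0.4534, 0.0442, 0.2026]
tcp_rot: [3.141, 0.001, -2.915]
contact_force: [3.3, 3.4, -4.4]
finger_gap: 0.024
finger_force: 45.0
```

Force is about the weight, so the mast is rising (34 mm so far).

>>> apply_moves(
  targets=[
    [0,[0,0,0.5],0],
    [0,[0,0,0.5],0],
    [0,[0,0,0.5],0],
    [0,[0,0,0.5],0],
    [0,[0,0,0.5],0],
    [0,[0,0,0.5],0],
    [0,[0,0,0.5],0],
    [0,[0,0,0.5],0],
  ],
)

```text
t: 12.18
position: [0.4534, 0.0442, 0.2426]
tcp_rot: [3.141, 0.001, -2.915]
contact_force: [4.5, 4.2, -5.0]
finger_gap: 0.0238
finger_force: 45.0
```

>>> apply_moves(
  targets=[
    [0,[0,0,0.4],0],
    [0,[0,0,0.4],0],
    [0,[0,0,0.3],0],
    [0,[0,0,0.2],0],
    [0,[0,0,0.2],0],
    [0,[0,0,0.2],0],
    [0,[0,0,0.1],0],
    [0,[0,0,0],0],
  ],
)

```text
t: 12.85
position: [0.4532, 0.0442, 0.2587]
tcp_rot: [-3.141, 0.001, -2.915]
contact_force: [13.6, 4.8, -29.7]
finger_gap: 0.0241
finger_force: 45.0
```

>>> apply_moves(
  targets=[
    [0,[0,0,-0.1],0],
    [0,[0,0,0],0],
    [0,[0,0,0],0],
    [0,[0,0,0],0],
    [0,[0,0,0],0],
    [0,[0,0,0],0],
    [0,[0,0,0],0],
    [0,[0,0,0],0],
  ],
  grip_force=50,
)

```text
t: 13.52
position: [0.4533, 0.0442, 0.2586]
tcp_rot: [3.141, 0.001, -2.915]
contact_force: [8.3, 4.3, -16.1]
finger_gap: 0.024
finger_force: 50.0
```

```bash
python3 - <<'E'
from h import *
a,d=grab_frame('scene');a2,d2=grab_frame('top')
for n,q in(('scene',d),('top',d2)):
    P=cloud(n,q);k=(q>0)&(P[...,2]>.1)&(np.hypot(P[...,0]-.575,P[...,1]-.073)<.03);print(n,k.sum(),np.median(P[k],0),np.percentile(P[k][:,2],[10,90]))
cv2.imwrite('pics/f.png',np.hstack([cv2.resize(a[120:300,200:420],(440,360)),cv2.resize(a2[160:280,200:320],(360,360))])[...,::-1])
s=observe();print(s['position'],s['contact_force'])
E
```

```text
scene 251 [0.58199727 0.07803168 0.24145371] [0.2344788  0.54210568]
top 2440 [0.58169092 0.07308031 1.05325936] [0.51327    1.08998903]
[0.45332927 0.04417163 0.25857638] [  7.99380998   5.35382028 -15.87842415]
```

View pics/f.png

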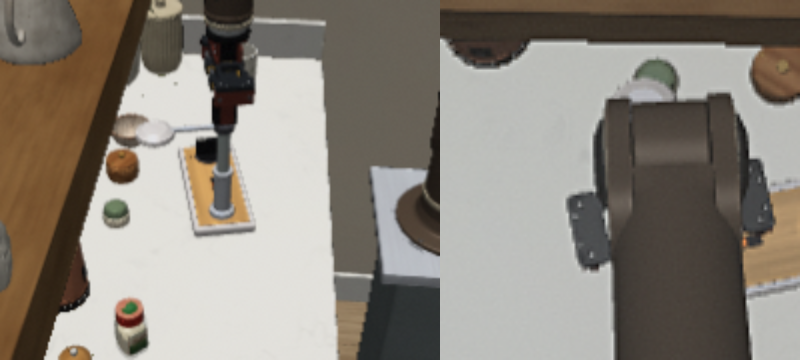

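The scene view shows the mast extended with the tube visible at (222,150) and the head at (155,132), about 0.24 m up as expected. It is still held firmly against the stop, and nothing else has moved.

```bash
python3 -c "
from cell import *
print(job_done())"
```

```text
the job is handed in; nothing more can be done
None
```

The job is handed in: I turned the knob to its stop and it sprang back, and the lamp is up about 90 mm at its last stop with the handle still squeezed at 50 N, at about 14 s of the 54 s allowed.

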